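Shut the keeper bar over the packed cutlery

TASK

One of the two wooden trays holds a fork and a spoon. Swing that tray's keeper bar round by its red knob until it lies shut across the cutlery and snaps home in its catch, then let go. Leave the empty tray's bar open.

Things in the scene. Friction and masses are not known exactly. Their poses are not given: they have to be found in the camera images.
- cutlery_tray: the wooden tray holding fork and spoon, fixed: 230 mm (x) by 104 (y), walls 28 high. Origin: centre of its underside, z up. A flat steel bar swings level at 34 to 42 mm height on a pivot at x -15, y +58 mm. Shut, it points along the tray's -y, across the tray to the stop (top at 43 mm) on the catch block past the other wall. Open, it points about the tray's -x (toward the robot).
- cutlery_tray_bar (a joint): angle of that tray's keeper bar, rad: 0 = shut against its stop, grows as it opens; at 1.57 it points along the tray's -x; limit 2.0, starts at 1.1 to 1.6. It turns easily and stays where left; below about 0.18 a spring ball in the catch resists with a few newtons at the knob, past about 0.09 it snaps the bar to 0 and holds it.
- cutlery_tray_bar_knob (a point): centre of the top of the red knob on that bar, 84 mm above the worktop. The knob is an upright round post, 18 mm in diameter, from 42 to 84 mm above the worktop, 95 mm from the pivot's axis, fixed to the bar. Wall cabinets hang 430 mm above the rear of the worktop, close behind the trays: come in from the robot's side and lift only a little.
- spare_tray_bar (a joint): angle of the keeper bar of the other, empty tray, which looks the same; 0 = shut, it starts 1.1 to 1.6 and is to be left alone.

How it is judged:
By the outcome, as a careful person would: the job done as asked, in the order asked, and still so for the second after the job is handed in, with the robot touching nothing.
It also fails if it takes over 32 s, if anything falls off the work surface, if the arm or the gripper's body presses on something with over 40 N, if the wrist force passes 120 N, or if a joint passes its speed limit or range.

ROBOT

A 6-joint arm with a two-finger parallel gripper is mounted at the origin on a cart in front of the work surface, level with it; the furniture and walls round the work are solid. World frame = base frame: x ahead of the robot, y to its left, z up, the work surface at z = 0. Lengths are in m, angles in degrees, forces in N, time in s.
With the tool pointing down it reaches from about 0.25 to 0.725 m from the base axis. Payload 9.7 kg.
Tool frame: the origin (TCP) lies on the mounting face of the last link; the fingertips stand 173 mm ahead of it and the grasp point (between the pads) lies 155 mm ahead of it; z points along the fingers, y is the line along which they close (so a half turn about z gives the same grasp; the last joint's range is limited). The gripper opens to 85 mm and grips with 20 to 120 N. Pads are 22 mm wide; open, the fingers measure 114 mm over their backs; the gripper's body (76 mm by 85 mm) begins 54 mm behind the grasp point. The pads swing forward as they close: fully open they stand 13 mm farther back than shut.
Start: joints at [-70.417, 4.979, 10.078, 95.1, 0, 90], TCP at [0.184, -0.518, 0.405] pointing down, gripper open.
Joint ranges: [-179.16, 179.16], [-48.56, 103.87], [-65.8, 70.77], [-126.05, 130.52], [-82.76, 87.17], [-180, 180]. Speed limits (degrees/s): [127.2, 127.2, 147.25, 180, 180, 180].

INTERFACE

Orientations are given as [roll, pitch, yaw] about the fixed x, y, z axes, in that order (R = Rz(yaw) Ry(pitch) Rx(roll)).
In Python, from workcell import bot, camera, camera_model, outline_of, pinpoint gives the robot as it stands.
- The arm moves only by the tool move_arm, never from a script. Its arguments are lists of equal length, an entry for each row: "jaw": the closure, from 0 (fully open) to 1 (shut); "delta_pos": the shift along the world's x, y, z in m, a list of three; "yaw": the turn about the world's z in rad. In form: {"jaw": [jaw, ...], "delta_pos": [[dx, dy, dz], ...], "yaw": [yaw, ...]}. A call has 1 to 10 rows; each row shifts and turns the commanded pose from where the row before left it; what a row does not reach is not made up. A row lasts 1/12 s, in which the tool goes at most 41.7 mm and 7.16 degrees, less where a joint would pass 70% of its speed; a pose out of reach is approached as far as the arm can. A call with a gripper value outside its range is refused whole. The fingers move at their own pace and stop on an object; "force" is the grip in N (left out, the last holds). Time passes only in rows, so rows that do not move let the fingers close. It gives the time, the measured TCP pose, the force, the opening and the grip force at its end, in the units of the state.
- bot.get_obs(): the state, without advancing time (a new reading comes with each control period).
- camera(name): name is "side" or "top" or "wrist"; returns the picture (420x560x3 uint8, red, green, blue); there is no depth.
- camera_model(name): a dict with "fx", "fy", "cx", "cy" (pixels), "R" (3x3) and "t" (3): a world point X has camera coordinates R X + t. Camera axes: x right, y down, z forward; pixel columns grow to the right and rows downward; lengths in m; the calibration is good to about 2 mm. The wrist camera is an equidistant fisheye: a pixel r from the principal point sees the ray r / f radians off the axis. A picture is of the moment at which its call begins: read the wrist's pose just before it. camera_model takes no time and is no camera call; for the wrist camera it gives the pose at the moment of the call.
- bot.job_done(): hands the job in; it is judged then, once.
Trained networks look in the newest picture that a camera, given by its name, has taken for a name from the list of things; names that differ only in an ending like _2 or _b are one class to them, and where a whole thing is asked for, a point or a joint stands for the part that bears it (a point fixed in the world has none). Each returns a list of dicts, best first, with "confidence" (0 to 1); they miss things now and then, are a little off and sometimes report something else, mostly with a low value. They report only what shows in the picture. A call takes as long as a camera call.
- outline_of(camera, thing): "mask" (420x560 bool, what is visible of it) and "xy" ([column, row] in pixels, amid what is visible of it).
- pinpoint(camera, thing): "xy" ([column, row] in pixels: a listed point, or the origin of a listed thing).
The state is a dict: "time": time; "q": joint angles; "qd": joint speeds; "joint_efforts": joint torques, N m; "ee_pos": TCP position; "tcp_rot": TCP orientation; "wrist_force": force on the tool from outside, world axes, zero at the start; "torque": the same for the moment, N m; "opening": finger opening in m; "grasp_force": force on a finger pad.
Only numpy, scipy, OpenCV 4.12 (cv2) and the standard library are available. Lean on these libraries where they do the work, as an engineer would, in place of code of your own. Each camera call takes 0.05 s, during which the arm holds its last target. There are 200 camera calls.

## Working session

There is one attempt and no reset: what is moved stays moved. The work goes in short steps, Python scripts to look and compute and a tool call to move; the robot and the scene stay as the last step left them, time stands still between calls to the robot, and variables do not carry over. Pictures are saved under pics/ and viewed, at most 10 in all, crops included, and the job is handed in when it is done.

Besides the shell and the picture viewer there is one more tool, called after ">>>" by a JSON object that holds its "fn" and its "kwargs". move_arm: Moves the arm, as the interface text tells. Its arguments: {"type":"object","properties":{"jaw":{"type":"array"},"delta_pos":{"type":"array"},"yaw":{"type":"array"},"force":{"type":"number"}},"required":["jaw","delta_pos","yaw"]}

```bash
mkdir -p pics; cat > h.py <<'E'
import numpy as np, cv2
from workcell import bot, camera, camera_model, outline_of, pinpoint
def ray(m,xy):
    C=-m["R"].T@m["t"]; d=m["R"].T@np.array([(xy[0]-m["cx"])/m["fx"],(xy[1]-m["cy"])/m["fy"],1]); return C,d/np.linalg.norm(d)
def onz(m,xy,z):
    C,d=ray(m,xy); return C+d*(z-C[2])/d[2]
def tri(rs):
    A=0;b=0
    for C,d in rs:
        P=np.eye(3)-np.outer(d,d); A=A+P; b=b+P@C
    return np.linalg.solve(A,b)
E
python3 - <<'E'
from h import *
print(bot.get_obs())
ims=[]
for c in("top","side"):
    im=camera(c); m=camera_model(c); im=im[:,:,::-1].copy()
    for t in("cutlery_tray","cutlery_tray_bar_knob"):
        for r in pinpoint(c,t): print(c,t,r["xy"],r["confidence"],onz(m,r["xy"],.084 if "knob" in t else 0))
    for r in outline_of(c,"cutlery_tray"): print(c,"outl",r["xy"],r["confidence"],r["mask"].sum())
    cv2.imwrite(f"pics/{c}1.png",im)
E
```

```text
{'time': 0.0, 'q': array([-7.04160397e+01,  5.00978960e+00,  1.00329507e+01,  9.50992077e+01,
       -2.19528485e-05,  9.00010421e+01]), 'qd': array([ 0.01519829, -0.05822852, -0.00870959,  0.04916281, -0.03906945,
       -0.09385063]), 'joint_efforts': array([-1.37810734e-03, -5.20382845e+01,  4.64803004e+01,  1.62379991e-02,
       -3.80181007e-05,  6.62565171e-06]), 'ee_pos': array([ 0.18435079, -0.51817628,  0.40398203]), 'tcp_rot': array([-1.79923953e+02,  2.33360304e-05,  1.95829182e+01]), 'wrist_force': array([ 0.91244326,  0.71887557, -0.28843723]), 'torque': array([ 0.02190169,  0.00092208, -0.00807722]), 'grasp_force': 0.0, 'opening': 0.08534403452897145}
top cutlery_tray [225.5, 192.8] 0.68 [ 0.56915577 -0.09753172  0.        ]
top cutlery_tray_bar_knob [177.9, 236.3] 0.56 [ 0.48432283 -0.02474608  0.084     ]
top outl [224.6, 198.1] 0.59 6191
side cutlery_tray [235.5, 276.5] 0.61 [ 0.57663801 -0.10625546  0.        ]
side cutlery_tray_bar_knob [260.4, 269.2] 0.66 [ 0.47279846 -0.02207919  0.084     ]
side outl [240.3, 277.0] 0.82 4519
side outl [254.1, 278.8] 0.71 661
```

View pics/top1.png

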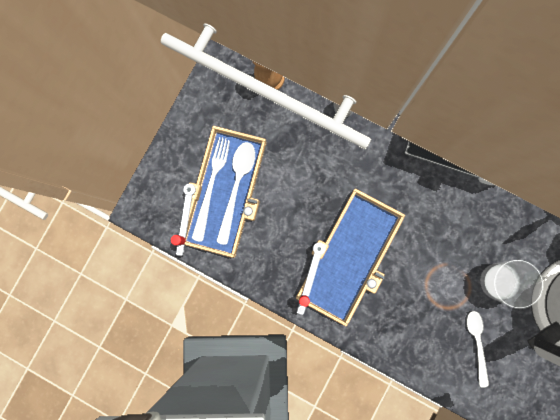

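View pics/side1.png

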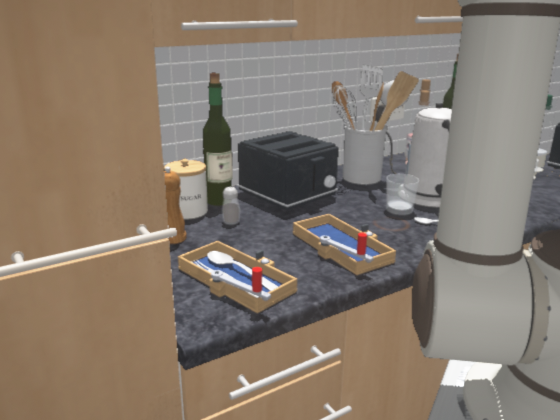

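The top view shows fork and spoon in the left tray, centred at about (226,193). Its red knob is at (177,240), its pivot at (189,189) and its catch at (250,209). The empty tray is to its right. In the side view the knob top is at about (257,269).

```bash
python3 - <<'E'
from h import *
ims={c:cv2.imread(f"pics/{c}1.png").astype(int) for c in("top","side")}
M={c:camera_model(c) for c in ims}
red={}
for c,im in ims.items():
    k=((im[:,:,2]>130)&(im[:,:,1]<60)&(im[:,:,0]<60)).astype(np.uint8)
    n,l,s,ce=cv2.connectedComponentsWithStats(k)
    for i in range(1,n):
        if s[i,4]>15: print(c,s[i],ce[i]); 
print("tri net",tri([ray(M["top"],[177.9,236.3]),ray(M["side"],[260.4,269.2])]))
print("tri mine",tri([ray(M["top"],[177,240.5]),ray(M["side"],[257,269])]))
print("knob top",onz(M["top"],[177,240.5],.084),onz(M["side"],[257,269],.084))
print("pivot",onz(M["top"],[189.5,189],.042),"stop",onz(M["top"],[250,209],.043))
for p in [(215,128),(265,137),(234,256),(187,246)]: print("corner",onz(M["top"],p,.028))
for c in M: print(c,-M[c]["R"].T@M[c]["t"])
a=onz(M["top"],[162,38],.3);print(a, onz(M["top"],[370,142],.3))
E
```

```text
top [178 237   7   8  29] [181.62068966 240.55172414]
side [358 235   8  19 134] [361.40298507 244.14179104]
side [253 271   9  21 160] [256.55    280.66875]
tri net [ 0.48028391 -0.02608412  0.08092174]
tri mine [ 0.47816977 -0.02222275  0.0827134 ]
knob top [ 0.47702696 -0.02309804  0.084     ] [ 0.47824282 -0.01992318  0.084     ]
pivot [ 0.57290668 -0.03690789  0.042     ] stop [ 0.53237011 -0.14830615  0.043     ]
corner [ 0.68966091 -0.08368951  0.028     ]
corner [ 0.66894827 -0.17802863  0.028     ]
corner [ 0.44751269 -0.11539645  0.028     ]
corner [ 0.46828872 -0.0280739   0.028     ]
top [ 0.44628093 -0.23593767  0.95532822]
side [0.07236696 0.6890151  0.5306892 ]
[ 0.74612748 -0.05744087  0.3       ] [ 0.5919791  -0.33332796  0.3       ]
```

>>> {"fn": "move_arm", "kwargs": {"jaw": [0, 0, 0, 0, 0, 0, 0, 0, 0, 0], "delta_pos": [[0.012, 0.028, -0.006], [0.012, 0.028, -0.006], [0.012, 0.028, -0.006], [0.012, 0.028, -0.006], [0.012, 0.028, -0.006], [0.012, 0.028, -0.006], [0.012, 0.028, -0.006], [0.012, 0.028, -0.006], [0.012, 0.028, -0.006], [0.012, 0.028, -0.006]], "yaw": [0, 0, 0, 0, 0, 0, 0, 0, 0, 0]}}

```text
time: 1.23
ee_pos: [0.3045, -0.2368, 0.3446]
tcp_rot: [180.0, -0.0, 19.6]
wrist_force: [0.0, -0.3, -0.0]
opening: 0.0851
grasp_force: 0.0
```

>>> {"fn": "move_arm", "kwargs": {"jaw": [0, 0, 0, 0, 0, 0, 0, 0, 0, 0], "delta_pos": [[0.012, 0.028, -0.006], [0.012, 0.028, -0.006], [0.012, 0.028, -0.006], [0.012, 0.028, -0.006], [0.012, 0.028, -0.006], [0.012, 0.028, -0.006], [0.012, 0.028, -0.006], [0.012, 0.02, -0.004], [0, 0, 0], [0, 0, 0]], "yaw": [0, 0, 0, 0, 0, 0, 0, 0, 0, 0]}}

```text
time: 2.07
ee_pos: [0.4005, -0.0213, 0.2984]
tcp_rot: [-180.0, 0.0, 19.7]
wrist_force: [-0.6, -0.1, 0.5]
opening: 0.0856
grasp_force: 0.0
```

```bash
python3 - <<'E'
from h import *
o=bot.get_obs();print(o["time"],o["ee_pos"],o["tcp_rot"],o["q"])
m=camera_model("wrist");im=camera("wrist")
print(-m["R"].T@m["t"],m["fx"])
def wray(m,xy):
    u=np.array([(xy[0]-m["cx"]),(xy[1]-m["cy"])]);r=np.linalg.norm(u);t=r/m["fx"]
    d=m["R"].T@np.r_[np.sin(t)*u/r,np.cos(t)];return -m["R"].T@m["t"],d
for r in pinpoint("wrist","cutlery_tray_bar_knob"):
    C,d=wray(m,r["xy"]);print(r,C+d*(.084-C[2])/d[2], "with side",tri([(C,d),ray(camera_model("side"),[257,269])]))
im=im[:,:,::-1].copy();cv2.imwrite("pics/w1.png",im)
E
```

```text
2.0667 [ 0.40048472 -0.02129761  0.29841626] [-1.79986728e+02  4.14686684e-02  1.97387895e+01] [-3.04303460e+00 -1.64179820e+01 -2.13519347e+01  8.51094202e+01
 -3.82080415e-03  1.57218182e+02]
[0.476755   0.00479415 0.26625029] 325.19226210127806
{'xy': [322.6, 117.1], 'confidence': 0.89} [ 0.47863731 -0.01917462  0.084     ] with side [ 0.4783262  -0.01933842  0.08422641]
```

View pics/w1.png

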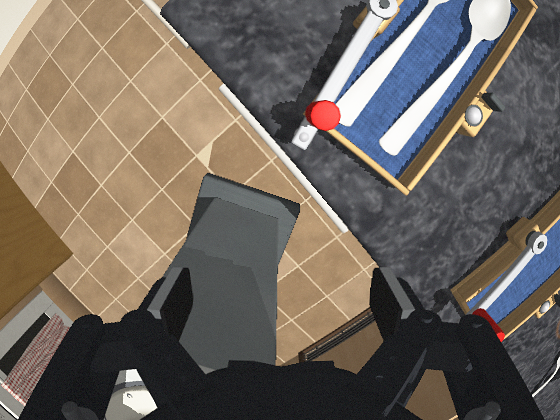

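The wrist view shows the red knob at (325,115), the pivot at (383,7) and the catch at (474,115), which agrees with the other views. The knob is at about (0.478, -0.020).

>>> {"fn": "move_arm", "kwargs": {"jaw": [0, 0, 0, 0, 0, 0, 0, 0, 0, 0], "delta_pos": [[0.02, 0, 0], [0.02, 0, 0], [0.02, 0.001, 0], [0.0175, 0, 0], [0, 0, -0.015], [0, 0, -0.018], [0, 0, -0.018], [0, 0, -0.015], [0, 0, -0.006], [0, 0, 0]], "yaw": [0, 0, 0, 0, 0, 0, 0, 0, 0, 0]}}

```text
time: 3.0
ee_pos: [0.4772, -0.0221, 0.2256]
tcp_rot: [-180.0, 0.1, 19.5]
wrist_force: [-0.1, 0.1, 0.3]
opening: 0.0851
grasp_force: 0.0
```

>>> {"fn": "move_arm", "kwargs": {"jaw": [0.3, 0.6, 1, 1, 1, 1, 1, 1, 1, 1], "delta_pos": [[0, 0, 0], [0, 0, 0], [0, 0, 0], [0, 0, 0], [0, 0, 0], [0, 0, 0], [0, 0, 0], [0, 0, 0], [0, 0, 0], [0, 0, 0]], "yaw": [0, 0, 0, 0, 0, 0, 0, 0, 0, 0], "force": 25}}

```text
time: 3.83
ee_pos: [0.4779, -0.0211, 0.2271]
tcp_rot: [180.0, -0.0, 19.6]
wrist_force: [-0.9, -0.1, 6.0]
opening: 0.0169
grasp_force: 26.4
```

```bash
python3 - <<'E'
from h import *
o=bot.get_obs();print(o["time"],o["ee_pos"],o["tcp_rot"],o["wrist_force"],o["grasp_force"],o["opening"])
m=camera_model("wrist");im=camera("wrist")
cv2.imwrite("pics/w2.png",im[:,:,::-1].copy())
p=np.array([.571,-.039]);k=np.array([.478,-.0205])
a=np.degrees(np.arctan2(*(k-p)[::-1]))
print(np.linalg.norm(k-p),a)
prev=p+.095*np.array([np.cos(np.radians(a)),np.sin(np.radians(a))])
for i in range(1,23):
    t=np.radians(a+4*i);x=p+.095*np.array([np.cos(t),np.sin(t)]);print(i,np.degrees(t).round(1),(x-prev).round(4),x.round(4));prev=x
E
```

```text
3.8333 [ 0.47790691 -0.02112343  0.22707434] [ 1.79992645e+02 -2.78259107e-02  1.95906072e+01] [-0.91839135 -0.11210185  5.96505224] 26.43605187884532 0.016940837021523495
0.094822202041505 168.74931856950488
1 172.7 [-0.0011 -0.0065] [ 0.4768 -0.027 ]
2 176.7 [-0.0006 -0.0066] [ 0.4762 -0.0336]
3 180.7 [-0.0001 -0.0066] [ 0.476  -0.0402]
4 184.7 [ 0.0003 -0.0066] [ 0.4763 -0.0469]
5 188.7 [ 0.0008 -0.0066] [ 0.4771 -0.0535]
6 192.7 [ 0.0012 -0.0065] [ 0.4783 -0.06  ]
7 196.7 [ 0.0017 -0.0064] [ 0.48   -0.0664]
8 200.7 [ 0.0021 -0.0063] [ 0.4822 -0.0727]
9 204.7 [ 0.0026 -0.0061] [ 0.4847 -0.0788]
10 208.7 [ 0.003  -0.0059] [ 0.4877 -0.0847]
11 212.7 [ 0.0034 -0.0057] [ 0.4911 -0.0904]
12 216.7 [ 0.0038 -0.0054] [ 0.4949 -0.0958]
13 220.7 [ 0.0042 -0.0052] [ 0.499 -0.101]
14 224.7 [ 0.0045 -0.0049] [ 0.5035 -0.1059]
15 228.7 [ 0.0048 -0.0045] [ 0.5084 -0.1104]
16 232.7 [ 0.0051 -0.0042] [ 0.5135 -0.1146]
17 236.7 [ 0.0054 -0.0038] [ 0.5189 -0.1184]
18 240.7 [ 0.0057 -0.0034] [ 0.5246 -0.1219]
19 244.7 [ 0.0059 -0.003 ] [ 0.5305 -0.1249]
20 248.7 [ 0.0061 -0.0026] [ 0.5366 -0.1275]
21 252.7 [ 0.0063 -0.0022] [ 0.5428 -0.1297]
22 256.7 [ 0.0064 -0.0017] [ 0.5492 -0.1315]
```

View pics/w2.png

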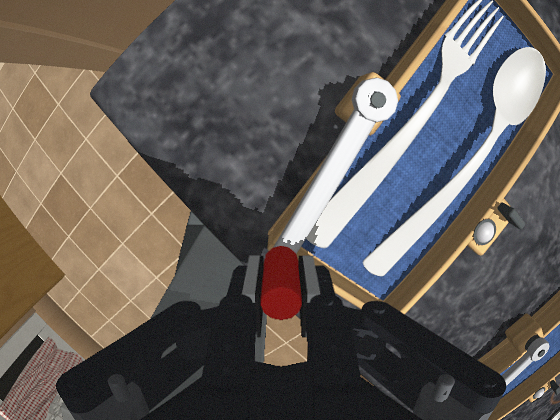

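The wrist view shows the knob held between the pads, around (280,285). I'll swing it along the arc now.

>>> {"fn": "move_arm", "kwargs": {"jaw": [1, 1, 1, 1, 1, 1, 1, 1, 1, 1], "delta_pos": [[-0.0011, -0.0065, 0], [-0.0006, -0.0066, 0], [-0.0001, -0.0066, 0], [0.0003, -0.0066, 0], [0.0008, -0.0066, 0], [0.0012, -0.0065, 0], [0.0017, -0.0064, 0], [0.0021, -0.0063, 0], [0.0026, -0.0061, 0], [0.003, -0.0059, 0]], "yaw": [0.044, 0.044, 0.044, 0.044, 0.044, 0.044, 0.044, 0.044, 0.044, 0.044]}}

```text
time: 4.72
ee_pos: [0.488, -0.0853, 0.227]
tcp_rot: [-180.0, -0.1, 45.0]
wrist_force: [0.4, 3.5, 4.8]
opening: 0.0171
grasp_force: 27.3
```

>>> {"fn": "move_arm", "kwargs": {"jaw": [1, 1, 1, 1, 1, 1, 1, 1], "delta_pos": [[0.0034, -0.0057, 0], [0.0038, -0.0054, 0], [0.0042, -0.0052, 0], [0.0045, -0.0049, 0], [0.0048, -0.0045, 0], [0.0051, -0.0042, 0], [0.0054, -0.0038, 0], [0.0057, -0.0034, 0]], "yaw": [0.044, 0.044, 0.044, 0.044, 0.044, 0.044, 0.044, 0.044]}}

```text
time: 5.38
ee_pos: [0.5246, -0.1226, 0.227]
tcp_rot: [-180.0, 0.0, 65.1]
wrist_force: [-3.7, 0.2, 7.0]
opening: 0.017
grasp_force: 27.5
```

```bash
python3 - <<'E'
from h import *
o=bot.get_obs();print(o["time"],o["ee_pos"],o["tcp_rot"],o["wrist_force"],o["grasp_force"],o["opening"])
im=camera("wrist");cv2.imwrite("pics/w3.png",im[:,:,::-1].copy())
E
```

```text
5.3833 [ 0.52458535 -0.12262766  0.22700222] [-1.79969712e+02  3.57627289e-02  6.51029481e+01] [-3.71340183  0.15001881  7.01109936] 27.45477732969448 0.016976101793481965
```

View pics/w3.png

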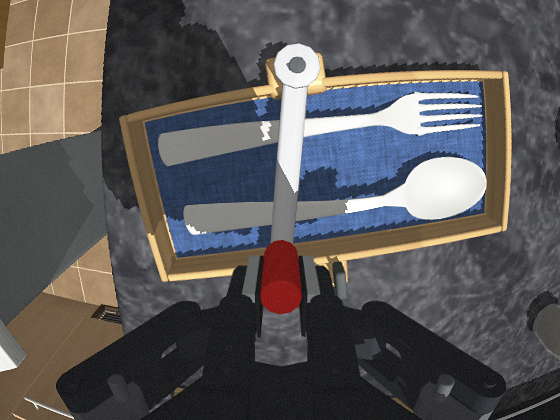

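The bar lies almost across the tray, with its catch at (335,270). I'll do the last few degrees and watch the force.

>>> {"fn": "move_arm", "kwargs": {"jaw": [1, 1, 1, 1], "delta_pos": [[0.0059, -0.003, 0], [0.0061, -0.0026, 0], [0.0045, -0.0015, 0], [0, 0, 0]], "yaw": [0.044, 0.044, 0.044, 0]}}

```text
time: 5.77
ee_pos: [0.542, -0.13, 0.2271]
tcp_rot: [179.9, 0.0, 72.7]
wrist_force: [1.5, -3.8, 2.9]
opening: 0.0174
grasp_force: 27.5
```

>>> {"fn": "move_arm", "kwargs": {"jaw": [1, 1, 1], "delta_pos": [[0.002, -0.0005, 0], [0.002, -0.0005, 0], [0, 0, 0]], "yaw": [0, 0, 0]}}

```text
time: 6.02
ee_pos: [0.5449, -0.1307, 0.227]
tcp_rot: [-180.0, 0.1, 72.5]
wrist_force: [-4.1, -2.6, 7.6]
opening: 0.017
grasp_force: 27.8
```

>>> {"fn": "move_arm", "kwargs": {"jaw": [1, 1, 1], "delta_pos": [[0.0015, -0.0003, 0], [0.0015, -0.0003, 0], [0, 0, 0]], "yaw": [0, 0, 0]}}

```text
time: 6.27
ee_pos: [0.5461, -0.1311, 0.2267]
tcp_rot: [-179.7, 0.1, 72.5]
wrist_force: [-19.2, -0.7, 14.4]
opening: 0.0171
grasp_force: 29.0
```

```bash
python3 - <<'E'
from h import *
im=camera("wrist");cv2.imwrite("pics/w4.png",im[:,:,::-1].copy())
E
```

```text
(no output)
```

View pics/w4.png

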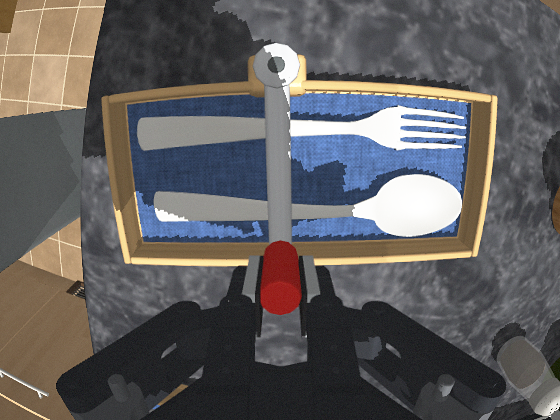

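The bar is square across the tray, and the stiff 19 N reaction means it is on the stop. I'll ease off, open, lift a little and withdraw.

>>> {"fn": "move_arm", "kwargs": {"jaw": [1, 0.7, 0.5, 0.3, 0, 0, 0, 0, 0, 0], "delta_pos": [[-0.001, 0.0002, 0], [0, 0, 0], [0, 0, 0], [0, 0, 0], [0, 0, 0], [0, 0, 0], [0, 0, 0], [0, 0, 0], [0, 0, 0], [0, 0, 0]], "yaw": [0, 0, 0, 0, 0, 0, 0, 0, 0, 0]}}

```text
time: 7.15
ee_pos: [0.5472, -0.1309, 0.2267]
tcp_rot: [-180.0, -0.0, 72.5]
wrist_force: [0.1, -0.0, -0.5]
opening: 0.0852
grasp_force: 0.0
```

>>> {"fn": "move_arm", "kwargs": {"jaw": [0, 0, 0, 0, 0, 0, 0, 0, 0, 0], "delta_pos": [[0, 0, 0.015], [0, 0, 0.02], [0, 0, 0.02], [0, 0, 0.015], [-0.02, 0, 0], [-0.03, 0, 0], [-0.03, 0, 0], [-0.03, 0, 0], [-0.03, 0, 0], [0, 0, 0]], "yaw": [0, 0, 0, 0, 0, 0, 0, 0, 0, 0]}}

```text
time: 7.98
ee_pos: [0.4035, -0.1306, 0.297]
tcp_rot: [-179.9, 0.0, 72.5]
wrist_force: [0.6, 0.3, 1.2]
opening: 0.0853
grasp_force: 0.0
```

```bash
python3 - <<'E'
from h import *
a=camera("wrist")[:,:,::-1];b=camera("side")[:,:,::-1]
m=camera_model("top");c=camera("top")[:,:,::-1]
for r in pinpoint("top","cutlery_tray_bar_knob"): print(r,onz(m,r["xy"],.084))
cv2.imwrite("pics/f.png",np.hstack([cv2.resize(a,(400,300)),b[200:320,150:430].repeat(1,0) if 0 else cv2.resize(b[170:350,150:390],(400,300))]))
o=bot.get_obs();print(o["time"],o["ee_pos"],o["wrist_force"])
E
```

```text
{'xy': [238.5, 196.0], 'confidence': 0.7} [ 0.551988   -0.13250784  0.084     ]
8.1833 [ 0.40762497 -0.13095323  0.29696147] [ 0.24509767  0.49932755 -0.04103867]
```

View pics/f.png

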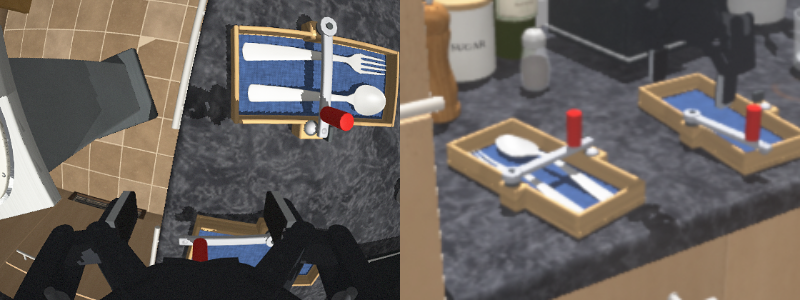

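The wrist half shows the bar across the cutlery, with its knob near (335,118) and the ball at (311,128). The side half shows the spare bar still open. I'll zoom in on the catch to confirm it is seated.

```bash
python3 - <<'E'
from h import *
a=camera("wrist")[:,:,::-1];c=camera("top")[:,:,::-1]
z=lambda i:cv2.resize(i,(400,400),interpolation=cv2.INTER_CUBIC)
cv2.imwrite("pics/g.png",np.hstack([z(a[10:200,320:510]),z(c[120:270,170:320])]))
E
```

```text
(no output)
```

View pics/g.png

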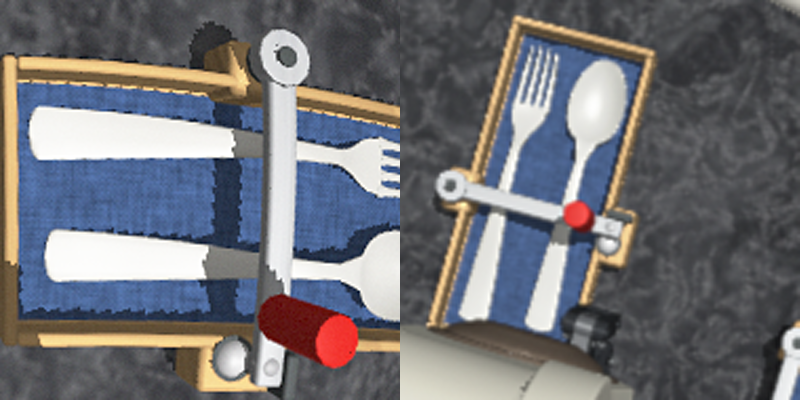

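The bar end sits against the dark stop with the ball behind it, so it is caught. The robot is clear of everything.

```bash
python3 -c "
from workcell import bot
print(bot.job_done())"
```

```text
the job is handed in; nothing more can be done
None
```

The cutlery tray's keeper bar is shut against its stop with the catch ball behind it, the knob is released and the arm withdrawn; the empty tray's bar is still open, and the job was handed in after about 8 s of robot time.

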